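Empty the chilling-ball caddy by heft

ROBOT

A 6-joint arm with a two-finger parallel gripper is mounted at the origin on a cart in front of the work surface, level with it; the furniture and walls round the work are solid. World frame = base frame: x ahead of the robot, y to its left, z up, the work surface at z = 0. Lengths are in m, angles in rad, forces in N, time in s.
With the tool pointing down it reaches from about 0.375 to 0.975 m from the base axis. Payload 3.8 kg.
Tool frame: the origin (TCP) lies midway between the tips of the shut fingers; the grasp point (between the pads) lies 19 mm behind it; z points along the fingers, y is the line along which they close (so a half turn about z gives the same grasp; the last joint's range is limited). The gripper opens to 85 mm and grips with 20 to 120 N. Pads are 22 mm wide; open, the fingers measure 114 mm over their backs; the gripper's body (76 mm by 85 mm) begins 54 mm behind the grasp point. The pads swing forward as they close: fully open they stand 13 mm farther back than shut.
Start: joints at [-1.371, 0.264, 1.604, -0, 1.274, -0.037], TCP at [0.158, -0.656, 0.231] pointing down, gripper open.
Joint ranges: [-2.63, 2.63], [-0.94, 2.18], [0.31, 2.57], [-1.31, 4.45], [0, 2.66], [-2.55, 2.55]. Speed limits (rad/s): [2.57, 2.57, 3.14, 3.14, 3.14, 3.14].

INTERFACE

Orientations are given as a rotation vector (axis times angle).
In Python, from workcell import bot gives the robot as it stands.
- The arm moves only by the tool servo_tool, never from a script. Its argument "series" is a list of rows, each a list of 7 numbers: the shift along the world's x, y, z in units of 0.15 m (1.0 is 0.15 m), then the turn, a rotation vector about the world's x, y, z in units of 180 degrees (1.0 is 180 degrees), then the closure, from 0 (fully open) to 1 (shut). A call has 1 to 20 rows; each row is the pose to reach, as a shift and turn from the pose commanded when the call began, turning the shorter way round; what a row does not reach only later rows make up. A row lasts 1/10 s, in which the tool goes at most 50 mm and 8.59 degrees, less where a joint would pass 70% of its speed; a pose out of reach is approached as far as the arm can. A call with a number of a shift or a turn outside -1 to 1 is refused whole. A call with a gripper value outside its range is refused whole. The fingers move at their own pace and stop on an object; "newtons" is the grip in N (left out, the last holds). Time passes only in rows, so rows that repeat a pose let the fingers close. It gives the time, the measured TCP pose, the force, the opening and the grip force at its end, in the units of the state.
- bot.read_state(): the state, without advancing time (a new reading comes with each control period).
- bot.read_camera(name): name is "scene" or "top" or "wrist"; returns the picture (384x512x3 uint8, red, green, blue); there is no depth.
- bot.camera_info(name): a dict with "vertical_fov" (degrees; the focal length in pixels is half the picture's height over the tangent of half this angle, whatever the lens; pixels are square), "cx", "cy" (the principal point, pixels), "R" (3x3) and "t" (3): a world point X has camera coordinates R X + t. Camera axes: x right, y down, z forward; pixel columns grow to the right and rows downward; lengths in m; the calibration is good to about 2 mm. A picture is of the moment at which its call begins: read the wrist's pose just before it. camera_info takes no time and is no camera call; for the wrist camera it gives the pose at the moment of the call.
- bot.finish_job(): hands the job in; it is judged then, once.
Trained networks look in the newest picture that a camera, given by its name, has taken for a name from the list of things; names that differ only in an ending like _2 or _b are one class to them, and where a whole thing is asked for, a point or a joint stands for the part that bears it (a point fixed in the world has none). Each returns a list of dicts, best first, with "score" (0 to 1); they miss things now and then, are a little off and sometimes report something else, mostly with a low value. They report only what shows in the picture. A call takes as long as a camera call. They do not tell look-alikes from the thing itself.
- bot.recognise(target, camera): "box" ([left, top, right, bottom] as shares, 0 to 1, of the picture: columns of its width, rows of its height, round what is visible of it).
- bot.trace(target, camera): "mask" (384x512 bool, what is visible of it) and "box" ([left, top, right, bottom] as shares, 0 to 1, of the picture: columns of its width, rows of its height, round what is visible of it).
- bot.mark_of(target, camera): "at" ([row, column] as shares, 0 to 1, of the picture: columns of its width, rows of its height: a listed point, or the origin of a listed thing).
The state is a dict: "time": time; "q": joint angles; "joint_vel": joint speeds; "joint_torque": joint torques, N m; "tool_pos": TCP position; "tcp_rot": TCP orientation; "wrist_force": force on the tool from outside, world axes, zero at the start; "torque": the same for the moment, N m; "width": opening from 0.0 (shut) to 1.0 (fully open); "grip_force": force on a finger pad.
Only numpy, scipy, OpenCV 4.12 (cv2) and the standard library are available. Lean on these libraries where they do the work, as an engineer would, in place of code of your own. Each camera call takes 0.05 s, during which the arm holds its last target. There are 200 camera calls.

TASK

Tip the steel chilling balls out of the white caddy on the wooden trivet into the bowl, spout low over the bowl. Then hold the caddy level and still in the air, clear of everything, for about a second to feel by its weight whether a ball is left inside, and tip it over the bowl again (level in between) until it is empty. Set it back upright on the middle of its trivet and let go of it; do not knock or shift the bowl or the small things around.

Things in the scene. Friction and masses are not known exactly. Their poses are not given: they have to be found in the camera images.
- caddy: White box-shaped dosing caddy, steel roof, wooden grip block on top, a spout at its front. Loose, 350 g empty. Box 90 (x) x 75 (y) x 66 mm high, 100 with the block. Origin: centre of the underside; x points to its rear, z up. The spout is on the -x face, on its +y half. Inside are two lanes, joined only at the rear: an open one (y > 0, to the spout) and a closed one (y < 0).
- caddy_grip (a point): Point in the wooden grip block: caddy frame (4, 0, 86) mm. The block is 26 (x) x 44 (y) mm and reaches from 66 to 100 mm over the underside; all four sides are free to grip. Axes as the caddy.
- caddy_spout (a point): Middle of the spout's lip where balls leave, the frontmost part: caddy frame (-50, 18, 24) mm. Low sills hold the balls until it is tipped about 36 degrees, spout down; 45 to 50 degrees for 1 s empties the open lane.
- caddy_lane (a point): Middle of the closed lane's floor: caddy frame (2, -17, 17) mm. A ball in this lane stays in when the caddy is tipped; back level, it rolls to the rear and across into the open lane within a second (the floor slopes 8 degrees to the rear, 6 to the open lane), ready for the next tip. One or two tips are needed, depending on how the balls lie at the start.
- bowl: White round bowl, loose, about 600 g, 160 mm across the rim, 55 mm high; origin at the centre of its underside.
- trivet: Fixed wooden trivet, 150 (x) x 120 (y) x 12 mm high, origin at the centre of its underside; the caddy starts on the middle of it.
- ball_1_center (a point): Centre of a plain steel chilling ball, 30 mm across, about 60 g, inside the caddy at the start.
- ball_2_center (a point): Centre of the second, like ball. It starts inside the caddy too, in either lane.
- ball_1: The same ball as ball_1_center (its origin turns with the ball: use the centre).
- ball_2: The same ball as ball_2_center.
- shaker: Small glass shaker, 44 x 44 x 90 mm, a bystander; origin under its centre.
- garlic: Garlic bulb, 50 mm, a bystander; origin under its centre.
- mug_b: Small espresso cup with a handle, 59 x 83 x 55 mm, a bystander; origin under its middle.
- teaspoon: Steel teaspoon, 130 x 26 x 11 mm, lying across behind the work, a bystander; origin under its middle.
There are look-alikes about, which are no part of the job. Of the things that look like the caddy, the largest one is meant.

How it is judged:
On the way, in this order (a step that is already met when the one before it is completed fails the run):
1. the caddy is tipped over the bowl (more than 30 degrees, spout above the bowl) (angle between caddy's own z axis and vertical above 0.53 rad and horizontal distance between caddy_spout and bowl below 0.075 m), for 0.2 s.
2. the caddy is then hefted: held in the air level (within 11 degrees) and still, touching only the gripper, for half a second (angle between caddy's own z axis and vertical below 0.2 rad and height (world z) of caddy above 0.03 m and linear speed of caddy below 0.03 m/s and contact force between caddy and the fingers above 0.5 N and contact force between caddy and bowl below 0.05 N and contact force between caddy and trivet below 0.05 N), for 0.5 s.
At the end, for the whole second after the job is handed in: Both balls lie at rest in the bowl (centre within 65 mm of its axis, below the rim), the bowl stands upright, and the caddy stands upright on the trivet, its middle within 35 mm of the trivet's middle, released and at rest (horizontal distance between each of ball_1_center, ball_2_center and bowl below 0.065 m and z of each of ball_1_center, ball_2_center in the frame of bowl below 0.055 m and linear speed of each of ball_1, ball_2 below 0.05 m/s and angle between bowl's own z axis and vertical below 0.1 rad and horizontal distance between caddy and trivet below 0.035 m and angle between caddy's own z axis and vertical below 0.06 rad and z of caddy in the frame of trivet below 0.018 m and linear speed of caddy below 0.02 m/s and contact force between caddy and the fingers below 0.05 N); the robot touches nothing.
It fails at once if the bowl is tipped more than 20 degrees or shoved more than 40 mm (angle between bowl's own z axis and vertical above 0.35 rad or distance of bowl from where it was at the start of the episode above 0.04 m).
It fails at once if a ball drops out from more than 0.2 m up: the spout is higher than that while tipped (angle between caddy's own z axis and vertical above 0.53 rad and height (world z) of caddy_spout above 0.25 m).
It fails at once if a bystander is moved more than 30 mm (distance of any of shaker, garlic, mug_b, teaspoon from where it was at the start of the episode above 0.03 m).
It also fails if it takes over 64 s, if anything falls off the work surface, if the arm or the gripper's body presses on something with over 40 N, if the wrist force passes 120 N, or if a joint passes its speed limit or range.

## Working session

There is one attempt and no reset: what is moved stays moved. The work goes in short steps, Python scripts to look and compute and a tool call to move; the robot and the scene stay as the last step left them, time stands still between calls to the robot, and variables do not carry over. Pictures are saved under pics/ and viewed, at most 10 in all, crops included, and the job is handed in when it is done.

Besides the shell and the picture viewer there is one more tool, called as name(argument=value, ...) on one line, values as JSON. servo_tool: Moves the arm, as the interface text tells. Shifts and turns lie within -1 to 1; 1 stands for 0.15 m of shift or 180 degrees of turn. Its arguments: {"type":"object","properties":{"series":{"type":"array","items":{"type":"array","items":{"type":"number"}}},"newtons":{"type":"number"}},"required":["series"]}

```bash
mkdir -p pics
cat > h.py <<'E'
import numpy as np, cv2
from workcell import bot
def ray(cam,at):
    i=bot.camera_info(cam);R=np.array(i["R"]);t=np.array(i["t"])
    f=192/np.tan(np.radians(i["vertical_fov"])/2)
    d=R.T@np.array([(at[1]*512-i["cx"])/f,(at[0]*384-i["cy"])/f,1]);return -R.T@t,d
def onz(cam,at,z):
    o,d=ray(cam,at);return (o+d*(z-o[2])/d[2]).round(4)
def save(cam,n):
    cv2.imwrite(f"pics/{n}.png",bot.read_camera(cam)[:,:,::-1])
E
python3 - <<'E'
from h import *
import json
for c in("scene","top"):
    save(c,c+"0"); i=bot.camera_info(c); print(c,i)
for c in ("top","scene"):
  for n,z in(("caddy",0.012),("caddy_grip",.098),("caddy_spout",.036),("bowl",0),("trivet",0),("shaker",0),("garlic",0),("mug_b",0),("teaspoon",0)):
    for r in bot.mark_of(n,c)[:3]: print(c,n,round(r["score"],2),(np.array(r["at"])*[384,512]).round(),onz(c,r["at"],z))
print(bot.read_state())
a=cv2.imread("pics/scene0.png");b=cv2.imread("pics/top0.png")
E
```

```text
scene {'vertical_fov': 51.97481205030263, 'cx': 255.88405957888634, 'cy': 194.94657966518656, 'R': array([[ 0.97046457, -0.24116368,  0.00621298],
       [-0.13891754, -0.57970153, -0.80289978],
       [ 0.19723194,  0.77832269, -0.59608166]]), 't': array([-0.56908191,  0.24606465,  0.98212773])}
top {'vertical_fov': 45.00522759740428, 'cx': 252.418935411012, 'cy': 183.45236786826743, 'R': array([[-0.00243039, -0.99994847,  0.00985621],
       [-0.99065866,  0.00106374, -0.1363609 ],
       [ 0.13634339, -0.01009555, -0.9906102 ]]), 't': array([0.10578467, 0.62643617, 1.49519172])}
top caddy 0.94 [210. 181.] [0.5422 0.3444 0.012 ]
top caddy 0.84 [205. 132.] [0.558  0.5098 0.012 ]
top caddy 0.79 [217. 229.] [0.5171 0.184  0.012 ]
top caddy_grip 0.96 [209. 127.] [0.5384 0.5024 0.098 ]
top caddy_grip 0.89 [203. 175.] [0.5557 0.3523 0.098 ]
top caddy_grip 0.87 [216. 225.] [0.5157 0.1907 0.098 ]
top caddy_spout 0.91 [222. 176.] [0.5011 0.3565 0.036 ]
top caddy_spout 0.82 [211. 216.] [0.5348 0.2237 0.036 ]
top bowl 0.97 [227. 321.] [ 0.4837 -0.126   0.    ]
top trivet 0.6 [208. 181.] [0.54
[... 1075 characters left out ...]
[0.7021 0.2582 0.    ]
{'time': 1.0, 'q': array([-1.37092782e+00,  2.63885538e-01,  1.60397674e+00, -1.60001985e-05,
        1.27369373e+00, -3.69207814e-02]), 'joint_vel': array([-0.00039302, -0.0014511 , -0.00072728,  0.0004198 ,  0.00025806,
       -0.00145861]), 'joint_torque': array([ 1.76157831e-03, -5.15078402e+01, -3.67736220e+01, -2.93163782e-05,
        7.99112695e-04,  1.17382874e-05]), 'tool_pos': array([ 0.15832453, -0.65617877,  0.23130206]), 'tcp_rot': array([ 3.11956167e+00,  3.71082252e-01, -1.92668823e-05]), 'wrist_force': array([-1.134166  , -0.09381172,  0.97728884]), 'torque': array([ 0.00247316, -0.01931962, -0.0263883 ]), 'grip_force': 0.0, 'width': 0.9966028418893135}
```

View pics/top0.png

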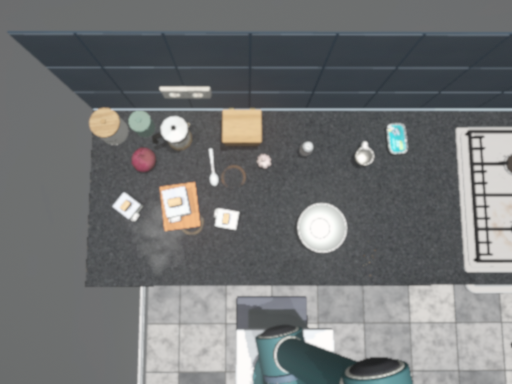

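View pics/scene0.png

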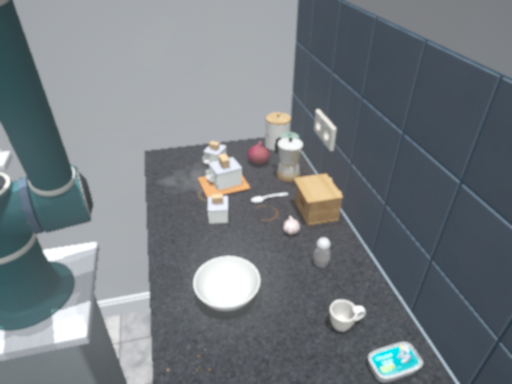

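Top: the big caddy is on the trivet at pixel (row 205, col 177) with its spout towards the robot, between two small look-alikes. The bowl is at (228, 322). Scene agrees. I'll move over the caddy.

servo_tool(series=[[1,1,0.5,0,0,-0.075,0],[1,1,0.5,0,0,-0.075,0],[1,1,0.5,0,0,-0.075,0],[1,1,0.5,0,0,-0.075,0],[1,1,0.5,0,0,-0.075,0],[1,1,0.5,0,0,-0.075,0]])

```text
time: 1.6
tool_pos: [0.3112, -0.5047, 0.3089]
tcp_rot: [3.139, 0.008, 0.005]
wrist_force: [-0.4, -1.1, 0.4]
width: 1.001
grip_force: 0.0
```

servo_tool(series=[[1,1,0,0,0,0,0],[1,1,0,0,0,0,0],[1,1,0,0,0,0,0],[1,1,0,0,0,0,0],[1,1,0,0,0,0,0]])

```text
time: 2.1
tool_pos: [0.4606, -0.3535, 0.3057]
tcp_rot: [-3.14, -0.007, -0.001]
wrist_force: [-0.9, 0.2, -1.7]
width: 1.0
grip_force: 0.0
```

servo_tool(series=[[0.2,1,0,0,0,0,0],[0.2,1,0,0,0,0,0],[0.2,1,0,0,0,0,0],[0.2,1,0,0,0,0,0]])

```text
time: 2.5
tool_pos: [0.4886, -0.2026, 0.3059]
tcp_rot: [-3.14, -0.008, 0.0]
wrist_force: [-0.0, -1.1, 0.6]
width: 1.005
grip_force: 0.0
```

servo_tool(series=[[0,1,0,0,0,0,0],[0,1,0,0,0,0,0],[0,1,0,0,0,0,0],[0,1,0,0,0,0,0]])

```text
time: 2.9
tool_pos: [0.4881, -0.0528, 0.3061]
tcp_rot: [-3.14, -0.01, 0.0]
wrist_force: [-0.3, -1.3, 0.4]
width: 1.001
grip_force: 0.0
```

servo_tool(series=[[0,1,0,0,0,0,0],[0,1,0,0,0,0,0],[0,1,0,0,0,0,0],[0,1,0,0,0,0,0]])

```text
time: 3.3
tool_pos: [0.4886, 0.0969, 0.306]
tcp_rot: [-3.14, -0.009, 0.0]
wrist_force: [0.3, -1.0, -0.8]
width: 1.002
grip_force: 0.0
```

servo_tool(series=[[0.2,1,0,0,0,0,0],[0.2,1,0,0,0,0,0],[0.2,1,0,0,0,0,0],[0.2,1,0,0,0,0,0],[0.2,1,0,0,0,0,0],[0.2,1,0,0,0,0,0]])

```text
time: 3.9
tool_pos: [0.519, 0.2415, 0.3058]
tcp_rot: [3.14, -0.001, -0.001]
wrist_force: [-0.5, 0.0, 1.1]
width: 1.004
grip_force: 0.0
```

Run:
```python
from h import *
s=bot.read_state();print(s["time"],s["tool_pos"],s["tcp_rot"],s["q"])
save("wrist","w0")
for n,z in(("caddy",.012),("caddy_grip",.098),("caddy_spout",.036),("trivet",0)):
    for r in bot.mark_of(n,"wrist")[:3]: print(n,round(r["score"],2),(np.array(r["at"])*[384,512]).round(),onz("wrist",r["at"],z))
```

```text
3.9 [0.51896167 0.24147911 0.30584327] [ 3.13995735e+00 -7.47154625e-04 -7.77099349e-04] [ 3.92801974e-01  3.28766178e-02  1.73093248e+00 -1.34556951e-03
  1.37886720e+00  1.96433159e+00]
caddy 0.95 [135.  89.] [0.5504 0.506  0.012 ]
caddy 0.81 [131. 181.] [0.5568 0.3598 0.012 ]
caddy 0.79 [160. 282.] [0.51  0.2   0.012]
caddy_grip 0.81 [139. 170.] [0.5546 0.3526 0.098 ]
caddy_grip 0.76 [138.  60.] [0.5558 0.492  0.098 ]
caddy_grip 0.68 [169. 291.] [0.5143 0.1962 0.098 ]
caddy_spout 0.88 [146. 260.] [0.5355 0.2363 0.036 ]
caddy_spout 0.84 [167. 182.] [0.5046 0.357  0.036 ]
caddy_spout 0.82 [159. 101.] [0.5172 0.4805 0.036 ]
```

View pics/w0.png

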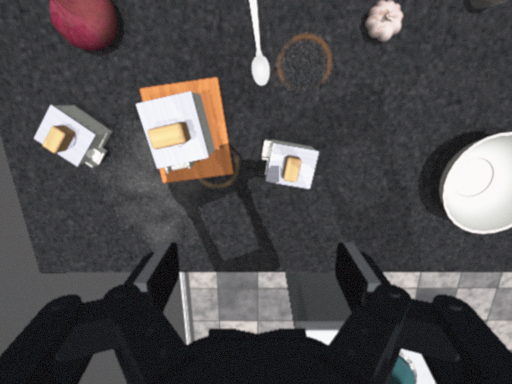

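Wrist view: the caddy roof is around (row 130, col 180) with its block at (134, 169), turned roughly +10°. The spout is at (167, 180). A closer look comes next.

servo_tool(series=[[-0.2,0.7,-0.3,0,0,0.055,0],[-0.2,0.7,-0.3,0,0,0.055,0],[-0.2,0.7,-0.3,0,0,0.055,0],[-0.2,0.7,-0.3,0,0,0.055,0],[-0.2,0.7,-0.3,0,0,0.055,0],[-0.2,0.7,-0.3,0,0,0.055,0]])

```text
time: 4.75
tool_pos: [0.4892, 0.3479, 0.2624]
tcp_rot: [-3.13, -0.271, -0.003]
wrist_force: [-0.1, 0.3, 0.9]
width: 0.999
grip_force: 0.0
```

Run:
```python
from h import *
s=bot.read_state();print(s["time"],s["tool_pos"],s["tcp_rot"])
save("wrist","w1")
for n,z in(("caddy",.012),("caddy_grip",.098),("caddy_spout",.036),("trivet",0)):
    for r in bot.mark_of(n,"wrist")[:2]: print(n,round(r["score"],2),(np.array(r["at"])*[384,512]).round(),onz("wrist",r["at"],z))
def rect(m,z,l):
    p=np.argwhere(m)[::3]; w=np.array([onz("wrist",[a[0]/384,a[1]/512],z)[:2] for a in p+.5])
    print(l,cv2.minAreaRect((w*1000).astype(np.float32)))
for r in bot.trace("caddy_grip","wrist")[:2]: print(r["score"],r["box"]); rect(r["mask"],.112,"gripmask")
for r in bot.trace("trivet","wrist")[:1]: rect(r["mask"],.012,"trivet")
hsv=cv2.cvtColor(cv2.imread("pics/w1.png"),cv2.COLOR_BGR2HSV)
m=cv2.inRange(hsv,(12,60,120),(30,255,255))
n,l,st,c=cv2.connectedComponentsWithStats(m)
for k in range(1,n):
    if st[k,4]>150: print(st[k]);rect(l==k,.112,"col")
```

```text
4.75 [0.48923379 0.34790128 0.26236372] [-3.12978397e+00 -2.71161658e-01 -2.58977799e-03]
caddy 0.98 [112. 263.] [0.5577 0.3516 0.012 ]
caddy 0.88 [ 98. 148.] [0.5487 0.5084 0.012 ]
caddy_grip 0.76 [ 94. 121.] [0.5509 0.5047 0.098 ]
caddy_grip 0.73 [172. 380.] [0.5168 0.2076 0.098 ]
caddy_spout 0.94 [151. 251.] [0.505 0.358 0.036]
caddy_spout 0.82 [126. 157.] [0.5159 0.4871 0.036 ]
0.83 [0.1762, 0.1375, 0.3451, 0.3479]
gripmask ((552.3829956054688, 482.95758056640625), (71.63461303710938, 55.936153411865234), 52.56645202636719)
0.8 [0.6498, 0.3578, 0.7961, 0.5159]
gripmask ((519.4306640625, 228.9820098876953), (76.89773559570312, 47.95045852661133), 80.58984375)
trivet ((552.6087646484375, 349.17498779296875), (151.3381805419922, 121.04227447509766), 7.608212471008301)
[ 221   54   91  116 3890]
col ((555.6777954101562, 351.7123107910156), (111.3915023803711, 89.38397979736328), 7.660917282104492)
[107  77  30  32 540]
col ((551.9157104492188, 497.6737060546875), (17.2427921295166, 30.063684463500977), 52.926979064941406)
[243 100  42  25 983]Traceback (most recent call last):
  File "<stdin>", line 15, in <module>
  File "<stdin>", line 7, in rect
  File "h.py", line 8, in onz
    o,d=ray(cam,at);return (o+d*(z-o[2])/d[2]).round(4)
        ~~~^^^^^^^^
  File "h.py", line 4, in ray
    i=bot.camera_info(cam);R=np.array(i["R"]);t=np.array(i["t"])
ValueError: time passes only in moves, steps and waits
```

View pics/w1.png

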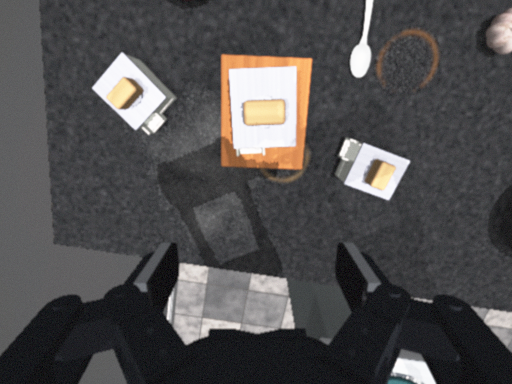

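Closer wrist view: trivet rectangle around (row 112, col 265), caddy roof centred on it, block at (112, 264), nearly aligned with the image axes. Next I'll get the block's position and yaw.

Run:
```python
from h import *
i=bot.camera_info("wrist");R=np.array(i["R"]);t=np.array(i["t"]);f=192/np.tan(np.radians(i["vertical_fov"])/2);o=-R.T@t
print(o)
def P(uv,z):
    d=np.c_[(uv-[i["cx"],i["cy"]])/f,np.ones(len(uv))]@R; return (o+d*((z-o[2])/d[:,2])[:,None])[:,:2]
im=cv2.imread("pics/w1.png");hsv=cv2.cvtColor(im,cv2.COLOR_BGR2HSV)
m=cv2.inRange(hsv,(12,60,120),(30,255,255))
n,l,st,c=cv2.connectedComponentsWithStats(m)
for k in range(1,n):
    if 243==st[k,0]: p=np.argwhere(l==k)[:,::-1]; print(st[k],cv2.minAreaRect((P(p,.112)*1000).astype(np.float32)))
w=((hsv[...,1]<40)&(hsv[...,2]>150)).astype(np.uint8); w=cv2.morphologyEx(w,cv2.MORPH_OPEN,np.ones((3,3)))
n,l,st,c=cv2.connectedComponentsWithStats(w); k=l[80,262]; p=np.argwhere(l==k)[:,::-1]; print(st[k],cv2.minAreaRect((P(p[p[:,1]<146],.078)*1000).astype(np.float32)))
```

```text
[0.5647093  0.36164833 0.40426021]
[243 100  42  25 983] ((558.6742553710938, 353.277587890625), (23.77305793762207, 42.46510314941406), 9.935575485229492)
[ 229   66   68   88 4346] ((562.3273315429688, 353.937744140625), (86.50086212158203, 74.8169174194336), 11.468817710876465)
```

servo_tool(series=[[0.46,0.035,-0.4,0,0,0.003,0],[0.46,0.035,-0.8,0,0,0.003,0],[0.46,0.035,-0.8,0,0,0.003,0],[0.46,0.035,-0.8,0,0,0.003,0],[0.46,0.035,-0.8,0,0,0.003,0]])

```text
time: 5.6
tool_pos: [0.5567, 0.3535, 0.1402]
tcp_rot: [3.127, 0.287, -0.005]
wrist_force: [0.2, 1.8, 0.4]
width: 1.0
grip_force: 0.0
```

servo_tool(series=[[0,0,-0.2,0,0,0,0],[0,0,-0.3,0,0,0,0],[0,0,-0.39,0,0,0,0],[0,0,-0.39,0,0,0,0],[0,0,-0.39,0,0,0,0.15],[0,0,-0.39,0,0,0,0.3],[0,0,-0.39,0,0,0,0.4],[0,0,-0.39,0,0,0,0.5],[0,0,-0.39,0,0,0,0.7],[0,0,-0.39,0,0,0,0.9],[0,0,-0.39,0,0,0,1],[0,0,-0.39,0,0,0,1],[0,0,-0.39,0,0,0,1]], newtons=80)

```text
time: 6.9
tool_pos: [0.5581, 0.3541, 0.0843]
tcp_rot: [-3.128, -0.288, -0.003]
wrist_force: [-0.9, -3.1, 6.3]
width: 0.497
grip_force: 80.7
```

servo_tool(series=[[0,0,0.05,0,0,0,1],[0,0,0.15,0,0,0,1],[0,0,0.3,0,0,0,1],[0,0,0.45,0,0,0,1],[0,0,0.6,0,0,0,1],[0,0,0.75,0,0,0,1],[0,0,0.9,0,0,0,1],[0,0,1,0,0,0,1],[0,0,1,0,0,0,1],[0,0,1,0,0,0,1]])

```text
time: 7.9
tool_pos: [0.5571, 0.354, 0.2324]
tcp_rot: [3.128, 0.288, -0.001]
wrist_force: [-0.7, -0.1, -5.2]
width: 0.505
grip_force: 81.7
```

servo_tool(series=[[-0.01,-0.05,0,0,0,0.015,1],[-0.03,-0.15,0,0,0,0.043,1],[-0.05,-0.25,0,0,0,0.072,1],[-0.08,-0.4,0,0,0,0.115,1],[-0.11,-0.55,0,0,0,0.16,1],[-0.14,-0.7,0,0,0,0.2,1],[-0.17,-0.85,0,0,0,0.245,1],[-0.2,-1,0,0,0,0.289,1]])

```text
time: 8.7
tool_pos: [0.5257, 0.2028, 0.2303]
tcp_rot: [-2.68, -1.638, 0.006]
wrist_force: [0.1, 0.0, -4.8]
width: 0.5
grip_force: 81.9
```

servo_tool(series=[[-0.03,-0.15,0,0,0,0.043,1],[-0.06,-0.3,0,0,0,0.086,1],[-0.09,-0.45,0,0,0,0.13,1],[-0.12,-0.6,0,0,0,0.173,1],[-0.15,-0.75,0,0,0,0.217,1],[-0.18,-0.9,0,0,0,0.26,1],[-0.2,-1,0,0,0,0.289,1]])

```text
time: 9.4
tool_pos: [0.4956, 0.0526, 0.2306]
tcp_rot: [-1.692, -2.644, 0.004]
wrist_force: [0.7, 0.2, -6.0]
width: 0.501
grip_force: 81.9
```

servo_tool(series=[[-0.03,-0.15,0,0,0,0.043,1],[-0.06,-0.3,0,0,0,0.086,1],[-0.09,-0.45,0,0,0,0.13,1],[-0.12,-0.6,0,0,0,0.173,1],[-0.15,-0.75,0,0,0,0.217,1],[-0.18,-0.9,0,0,0,0.26,1],[-0.2,-0.97,0,0,0,0.275,1],[-0.2,-1,0,0,0,0.289,1],[-0.2,-1,0,0,0,0.289,1],[-0.2,-1,0,0,0,0.289,1]])

```text
time: 10.4
tool_pos: [0.4665, -0.0956, 0.2314]
tcp_rot: [-0.369, -3.117, -0.001]
wrist_force: [0.2, 1.7, -3.9]
width: 0.502
grip_force: 82.1
```

Run:
```python
from h import *
s=bot.read_state();print(s)
save("scene","s1");save("wrist","w2")
a=np.hstack([cv2.imread("pics/s1.png"),cv2.imread("pics/w2.png")]);cv2.imwrite("pics/c1.png",cv2.resize(a,(800,300),interpolation=cv2.INTER_AREA))
for r in bot.mark_of("bowl","wrist")[:1]: print(r["score"],onz("wrist",r["at"],.004))
m=bot.trace("bowl","top")[0]["mask"];p=np.argwhere(m)
print(onz("top",[(p[:,0].min()+p[:,0].max()+1)/2/384,(p[:,1].min()+p[:,1].max()+1)/2/512],.05))
```

```text
{'time': 10.4, 'q': array([-2.54657541e-01, -1.17567312e-01,  2.01149417e+00,  3.50653771e-04,
        1.25004267e+00, -1.58968070e+00]), 'joint_vel': array([ 0.01057646, -0.0027629 , -0.00883962, -0.00012254,  0.00064215,
       -0.00487141]), 'joint_torque': array([-3.16280527e-01, -3.19966257e+01, -3.89083421e+01, -5.86245605e-02,
        3.20960814e-02, -3.04140884e-02]), 'tool_pos': array([ 0.46653451, -0.09559381,  0.23144984]), 'tcp_rot': array([-3.69395733e-01, -3.11747423e+00, -1.02592798e-03]), 'wrist_force': array([ 0.21136546,  1.68921725, -3.90933065]), 'torque': array([ 0.00910166, -0.03958311,  0.02925162]), 'grip_force': 82.08923206489999, 'width': 0.5015296008322029}
[ 0.4786 -0.1219  0.05  ]
```

View pics/c1.png

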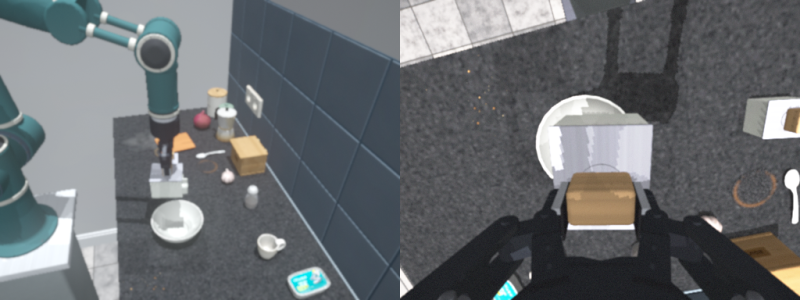

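Scene and wrist: the caddy is level above the near-left side of the bowl, with the spout facing outward (+x). The bowl is undisturbed. I'll lower and tip it.

servo_tool(series=[[0,0,-0.1,0,0,0,1],[0,-0.02,-0.25,0,0,0,1],[0,-0.02,-0.4,0,0,0,1],[0,-0.02,-0.45,0,0,0,1],[0,-0.02,-0.45,0.0054,0.0216,0,1],[0,-0.02,-0.45,0.0134,0.054,0,1],[0,-0.02,-0.45,0.0215,0.0863,0,1],[0,-0.02,-0.45,0.0295,0.1187,0,1],[0,-0.02,-0.45,0.0376,0.151,0,1],[0,-0.02,-0.45,0.0457,0.1834,0,1],[0,-0.02,-0.45,0.0537,0.2158,0,1],[0,-0.02,-0.45,0.06,0.24,0,1],[0,-0.02,-0.45,0.065,0.26,0,1],[0,-0.02,-0.45,0.065,0.26,0,1],[0,-0.02,-0.45,0.065,0.26,0,1],[0,-0.02,-0.45,0.065,0.26,0,1],[0,-0.02,-0.45,0.065,0.26,0,1],[0,-0.02,-0.45,0.065,0.26,0,1],[0,-0.02,-0.45,0.065,0.26,0,1],[0,-0.02,-0.45,0.065,0.26,0,1]])

```text
time: 12.6
tool_pos: [0.4673, -0.0989, 0.1656]
tcp_rot: [-0.269, -2.288, -0.131]
wrist_force: [0.5, 0.3, -4.2]
width: 0.499
grip_force: 82.6
```

servo_tool(series=[[0,0,0,0,0,0,1],[0,0,0,0,0,0,1],[0,0,0,0,0,0,1],[0,0,0,0,0,0,1],[0,0,0,0,0,0,1]])

```text
time: 13.1
tool_pos: [0.4674, -0.0989, 0.1652]
tcp_rot: [-0.269, -2.287, -0.131]
wrist_force: [-0.0, 0.0, -3.6]
width: 0.504
grip_force: 82.6
```

Run:
```python
from h import *
s=bot.read_state();print(s["wrist_force"],s["torque"])
save("scene","s2");save("top","t2")
a=cv2.imread("pics/s2.png")[150:350,130:330];b=cv2.imread("pics/t2.png")[130:330,220:420]
cv2.imwrite("pics/c2.png",cv2.resize(np.hstack([a,b]),(800,400)))
for n in ("ball_1","ball_1_center"):
  for c in("scene","top"):
    for r in bot.mark_of(n,c)[:3]: print(n,c,round(r["score"],2),(np.array(r["at"])*[384,512]).round(),onz(c,r["at"],.02))
```

```text
[-0.01312059  0.02988438 -3.61103152] [-0.20137278 -0.82904743 -0.01518096]
ball_1 scene 0.54 [284. 217.] [ 0.4617 -0.098   0.02  ]
ball_1 scene 0.43 [280. 226.] [ 0.4857 -0.0918  0.02  ]
ball_1 scene 0.4 [293. 218.] [ 0.4588 -0.1277  0.02  ]
ball_1 top 0.46 [247. 314.] [ 0.4169 -0.0974  0.02  ]
ball_1_center scene 0.51 [286. 229.] [ 0.4903 -0.1128  0.02  ]
```

View pics/c2.png

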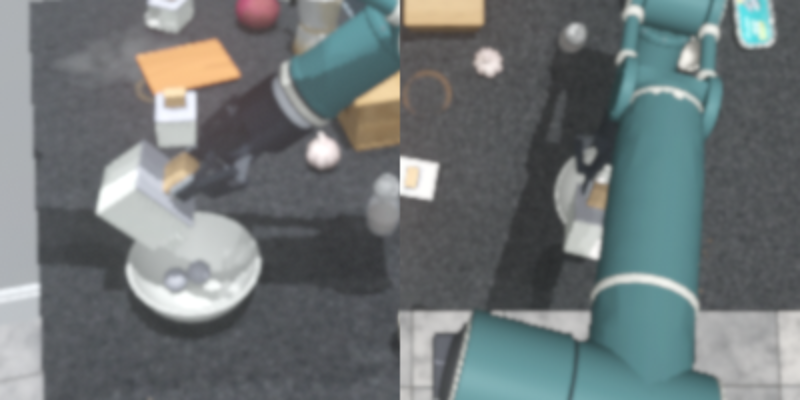

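The caddy is tipped over the bowl, and the scene crop shows two grey balls lying in it, near (275, 178) and (268, 200). I'll level the caddy and heft it.

servo_tool(series=[[0,0,0,-0.0054,-0.0216,0,1],[0,0,0,-0.0134,-0.054,0,1],[0,0,0.05,-0.0215,-0.0863,0,1],[0,0,0.1,-0.0295,-0.1187,0,1],[0,0,0.15,-0.0376,-0.151,0,1],[0,0,0.2,-0.0457,-0.1834,0,1],[0,0,0.25,-0.0537,-0.2158,0,1],[0,0,0.3,-0.06,-0.24,0,1],[0,0,0.33,-0.065,-0.26,0,1],[0,0,0.33,-0.065,-0.26,0,1],[0,0,0.33,-0.065,-0.26,0,1],[0,0,0.33,-0.065,-0.26,0,1],[0,0,0.33,-0.065,-0.26,0,1],[0,0,0.33,-0.065,-0.26,0,1],[0,0,0.33,-0.065,-0.26,0,1],[0,0,0.33,-0.065,-0.26,0,1]])

```text
time: 15.0
tool_pos: [0.4674, -0.0989, 0.2145]
tcp_rot: [-0.367, -3.119, -0.0]
wrist_force: [-0.3, -0.1, -3.6]
width: 0.499
grip_force: 82.4
```

servo_tool(series=[[0,0,0,0,0,0,1],[0,0,0,0,0,0,1],[0,0,0,0,0,0,1],[0,0,0,0,0,0,1],[0,0,0,0,0,0,1]])

```text
time: 15.5
tool_pos: [0.4674, -0.0989, 0.2148]
tcp_rot: [0.367, 3.12, -0.0]
wrist_force: [-0.4, -0.4, -3.9]
width: 0.501
grip_force: 82.4
```

Run:
```python
from h import *
F=[]
for k in range(16):
    im=bot.read_camera("scene");s=bot.read_state();F.append(s["wrist_force"][2])
print(np.mean(F),np.std(F),s["time"],s["tool_pos"],s["tcp_rot"],s["torque"])
cv2.imwrite("pics/s3.png",cv2.resize(im[150:350,130:330,::-1],(600,600),interpolation=cv2.INTER_CUBIC))
```

```text
-3.3664032330340192 0.4036518125135915 16.3 [ 0.46735155 -0.09891464  0.21478782] [ 3.67481184e-01  3.12001608e+00 -1.12453138e-05] [-0.01461336  0.03902255 -0.03133377]
```

View pics/s3.png

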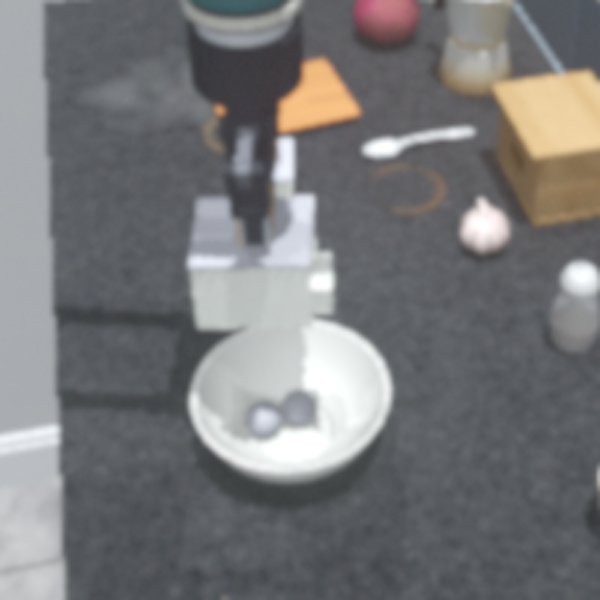

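The heft reads 3.4 N, which is an empty caddy (3.43 N). Both balls show in the bowl at (420, 265) and (408, 298), so no second tip is needed. I'll carry it back.

servo_tool(series=[[0.01,0.05,0.03,0,0,-0.015,1],[0.03,0.15,0.06,0,0,-0.043,1],[0.05,0.25,0.1,0,0,-0.072,1],[0.08,0.4,0.12,0,0,-0.115,1],[0.11,0.55,0.12,0,0,-0.16,1],[0.14,0.7,0.12,0,0,-0.2,1],[0.17,0.85,0.12,0,0,-0.245,1],[0.2,1,0.12,0,0,-0.289,1]])

```text
time: 17.1
tool_pos: [0.4975, 0.052, 0.2328]
tcp_rot: [1.706, 2.638, 0.0]
wrist_force: [-0.2, 0.7, -4.1]
width: 0.502
grip_force: 82.6
```

servo_tool(series=[[0.03,0.15,0,0,0,-0.043,1],[0.06,0.3,0,0,0,-0.086,1],[0.09,0.45,0,0,0,-0.13,1],[0.12,0.6,0,0,0,-0.173,1],[0.15,0.75,0,0,0,-0.217,1],[0.18,0.9,0,0,0,-0.26,1],[0.2,1,0,0,0,-0.289,1]])

```text
time: 17.8
tool_pos: [0.5275, 0.2026, 0.2326]
tcp_rot: [-2.688, -1.625, -0.0]
wrist_force: [-0.4, -0.9, -4.2]
width: 0.499
grip_force: 82.5
```

servo_tool(series=[[0.03,0.15,0,0,0,-0.043,1],[0.06,0.3,0,0,0,-0.086,1],[0.09,0.45,0,0,0,-0.13,1],[0.12,0.6,0,0,0,-0.173,1],[0.15,0.75,0,0,0,-0.217,1],[0.18,0.9,0,0,0,-0.26,1],[0.19,0.97,0,0,0,-0.275,1],[0.19,1,0,0,0,-0.289,1],[0.19,1,0,0,0,-0.289,1],[0.19,1,0,0,0,-0.289,1]])

```text
time: 18.8
tool_pos: [0.5557, 0.3509, 0.2324]
tcp_rot: [3.128, 0.29, -0.001]
wrist_force: [-0.0, -0.7, -4.1]
width: 0.504
grip_force: 82.5
```

servo_tool(series=[[0,0,-0.1,0,0,0,1],[0,0,-0.25,0,0,0,1],[0,0,-0.4,0,0,0,1],[0,0,-0.55,0,0,0,1],[0,0,-0.7,0,0,0,1],[0,0,-0.8,0,0,0,1],[0,0,-0.86,0,0,0,1],[0,0,-0.9,0,0,0,1],[0,0,-0.9,0,0,0,1],[0,0,-0.9,0,0,0,1]])

```text
time: 19.8
tool_pos: [0.5566, 0.3515, 0.0988]
tcp_rot: [-3.128, -0.288, -0.002]
wrist_force: [-0.1, -0.0, -2.7]
width: 0.503
grip_force: 82.4
```

servo_tool(series=[[0,0,-0.03,0,0,0,1],[0,0,-0.06,0,0,0,1],[0,0,-0.08,0,0,0,1],[0,0,-0.09,0,0,0,1],[0,0,-0.1,0,0,0,1],[0,0,-0.1,0,0,0,1],[0,0,-0.1,0,0,0,1]])

```text
time: 20.5
tool_pos: [0.5558, 0.3509, 0.0844]
tcp_rot: [3.128, 0.288, -0.0]
wrist_force: [-3.6, -2.8, 5.4]
width: 0.498
grip_force: 83.3
```

It is on the trivet: the vertical wrist force now reads +5.4 N. I'll release it and back off.

servo_tool(series=[[0,0,0,0,0,0,0.5],[0,0,0,0,0,0,0.4],[0,0,0,0,0,0,0.3],[0,0,0,0,0,0,0.15],[0,0,0,0,0,0,0],[0,0,0,0,0,0,0],[0,0,0,0,0,0,0],[0,0,0.05,0,0,0,0],[0,0,0.15,0,0,0,0],[0,0,0.3,0,0,0,0],[0,0,0.6,0,0,0,0],[0,0,0.9,0,0,0,0],[0,0,1,0,0,0,0],[0,0,1,0,0,0,0]])

```text
time: 21.9
tool_pos: [0.5582, 0.3525, 0.2388]
tcp_rot: [-3.124, -0.287, -0.014]
wrist_force: [-0.1, 0.2, -0.1]
width: 1.001
grip_force: 0.0
```

servo_tool(series=[[-0.5,0,0.3,0,0,0,0],[-0.5,0,0.3,0,0,0,0],[-0.5,0,0.3,0,0,0,0],[-0.5,0,0.3,0,0,0,0]])

```text
time: 22.3
tool_pos: [0.4802, 0.3509, 0.2768]
tcp_rot: [3.128, 0.289, -0.001]
wrist_force: [1.2, 0.2, -0.9]
width: 1.0
grip_force: 0.0
```

Run:
```python
from h import *
s=bot.read_state();print(s["time"],s["wrist_force"],s["width"])
save("scene","s4");save("wrist","w4")
a=cv2.imread("pics/s4.png")[120:340,150:400];b=cv2.imread("pics/w4.png")
cv2.imwrite("pics/c4.png",np.hstack([cv2.resize(a,(400,352)),cv2.resize(b,(400,352))]))
for n,c,z in(("trivet","wrist",0),("caddy","wrist",.012),("bowl","top",0)):
    for r in bot.mark_of(n,c)[:2]: print(n,round(r["score"],2),onz(c,r["at"],z))
```

```text
22.3 [ 1.22760469  0.19627759 -0.94133482] 0.9999135024392468
caddy 0.95 [0.5499 0.508  0.012 ]
caddy 0.92 [0.5109 0.2067 0.012 ]
bowl 0.76 [ 0.49  -0.123  0.   ]
```

View pics/c4.png

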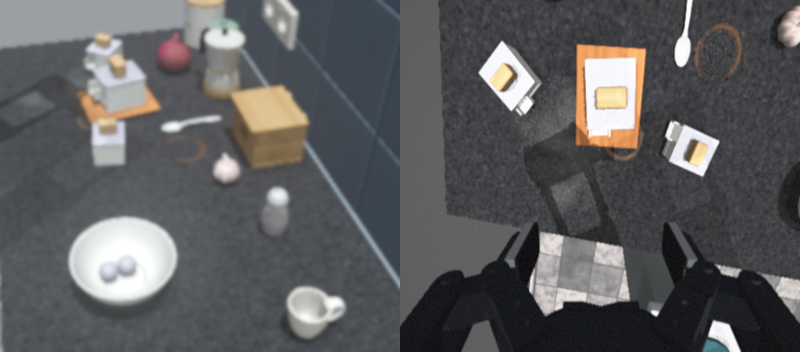

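The picture shows the caddy upright and centred on its trivet, both balls in the bowl at (270, 115), and the other things in place. I'm handing in.

```bash
python3 -c "
from workcell import bot
print(bot.finish_job())"
```

```text
the job is handed in; nothing more can be done
None
```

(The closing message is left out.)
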